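# Flag the tired shock mount

### The job

Three spring shock mounts stand on the bench for checking. Press each blue pad a few millimetres down and let it spring back, going from the robot's left to its right, and feel which one is softest; then push the orange tag in front of the softest mount fully down. Leave the other two tags up, pull nothing upwards, and leave the other things on the bench where they are.

Things in the scene. Friction and masses are not known exactly. Their poses are not given: they have to be found in the camera images.
- left_pad (a point): centre of the top of the left pad when unpressed (left = robot's left, +y), 66 mm above the bench; this point stays when the pad moves. Blue disc, 60 mm across, 16 mm thick, on a spring; moves straight down up to 14 mm, springs back. Fully down takes 5 N (softest) to 21 N (firmest), rising with depth; the softest is over twice as soft as the next. They look alike; which is softest varies.
- left_tag_top (a point): centre of the top of the left mount's orange tag (moves with it): a tab 18 x 34 mm (x by y) in a black holder 30 x 46 mm, 34 mm high, 85 mm from the pad centre on the same fixed white base plate (220 x 84 x 12 mm, long along x), at its robot end (-x). Tag top 53 to 56 mm above the bench when up, 41 mm fully down.
- left_tag (a joint): how far the left tag is pushed down, m: 0 to 0.003 at the start, 0.015 fully down at its stop. It slides straight down against about 3 N of friction and stays where it is left. Negative: pulled up (wrong).
- middle_pad (a point): centre of the top of the middle pad when unpressed (left = robot's left, +y), 66 mm above the bench; this point stays when the pad moves. Blue disc, 60 mm across, 16 mm thick, on a spring; moves straight down up to 14 mm, springs back. Fully down takes 5 N (softest) to 21 N (firmest), rising with depth; the softest is over twice as soft as the next. They look alike; which is softest varies.
- middle_tag_top (a point): centre of the top of the middle mount's orange tag (moves with it): a tab 18 x 34 mm (x by y) in a black holder 30 x 46 mm, 34 mm high, 85 mm from the pad centre on the same fixed white base plate (220 x 84 x 12 mm, long along x), at its robot end (-x). Tag top 53 to 56 mm above the bench when up, 41 mm fully down.
- middle_tag (a joint): how far the middle tag is pushed down, m: 0 to 0.003 at the start, 0.015 fully down at its stop. It slides straight down against about 3 N of friction and stays where it is left. Negative: pulled up (wrong).
- right_pad (a point): centre of the top of the right pad when unpressed (left = robot's left, +y), 66 mm above the bench; this point stays when the pad moves. Blue disc, 60 mm across, 16 mm thick, on a spring; moves straight down up to 14 mm, springs back. Fully down takes 5 N (softest) to 21 N (firmest), rising with depth; the softest is over twice as soft as the next. They look alike; which is softest varies.
- right_tag_top (a point): centre of the top of the right mount's orange tag (moves with it): a tab 18 x 34 mm (x by y) in a black holder 30 x 46 mm, 34 mm high, 85 mm from the pad centre on the same fixed white base plate (220 x 84 x 12 mm, long along x), at its robot end (-x). Tag top 53 to 56 mm above the bench when up, 41 mm fully down.
- right_tag (a joint): how far the right tag is pushed down, m: 0 to 0.003 at the start, 0.015 fully down at its stop. It slides straight down against about 3 N of friction and stays where it is left. Negative: pulled up (wrong).
- spacer: bystander, loose, to be left alone: brass ring, 28 mm across, 22 mm high, standing on the far end of the left base plate; origin at the centre of its underside
- nut: bystander, loose, to be left alone: steel ring, 30 mm across, 14 mm high, on the far end of the right base plate; origin at the centre of its underside

How it is judged (in metres and radians):
On the way, in this order (a step that is already met when the one before it is completed fails the run):
1. the left pad is pressed down by 2 mm or more (((horizontal distance between core_p and left_pad below 0.02 m and value of joint spring_p above 0.002 m) or (horizontal distance between core_q and left_pad below 0.02 m and value of joint spring_q above 0.002 m) or (horizontal distance between core_r and left_pad below 0.02 m and value of joint spring_r above 0.002 m))), for 0.05 s.
2. the middle pad is pressed down by 2 mm or more (((horizontal distance between core_p and middle_pad below 0.02 m and value of joint spring_p above 0.002 m) or (horizontal distance between core_q and middle_pad below 0.02 m and value of joint spring_q above 0.002 m) or (horizontal distance between core_r and middle_pad below 0.02 m and value of joint spring_r above 0.002 m))), for 0.05 s.
3. the right pad is pressed down by 2 mm or more (((horizontal distance between core_p and right_pad below 0.02 m and value of joint spring_p above 0.002 m) or (horizontal distance between core_q and right_pad below 0.02 m and value of joint spring_q above 0.002 m) or (horizontal distance between core_r and right_pad below 0.02 m and value of joint spring_r above 0.002 m))), for 0.05 s.
4. the tag of the softest mount is pushed fully down (((horizontal distance between core_p and left_pad below 0.02 m and value of joint left_tag above 0.0115 m and value of joint each of middle_tag, right_tag below 0.006 m) or (horizontal distance between core_p and middle_pad below 0.02 m and value of joint middle_tag above 0.0115 m and value of joint each of left_tag, right_tag below 0.006 m) or (horizontal distance between core_p and right_pad below 0.02 m and value of joint right_tag above 0.0115 m and value of joint each of left_tag, middle_tag below 0.006 m))), for 0.1 s.
At the end, for the whole second after the job is handed in: The tag of the softest mount is at least 11.5 mm down, the other two tags less than 6 mm down, and all three pads have sprung back up (within 1 mm) (((horizontal distance between core_p and left_pad below 0.02 m and value of joint left_tag above 0.0115 m and value of joint each of middle_tag, right_tag below 0.006 m) or (horizontal distance between core_p and middle_pad below 0.02 m and value of joint middle_tag above 0.0115 m and value of joint each of left_tag, right_tag below 0.006 m) or (horizontal distance between core_p and right_pad below 0.02 m and value of joint right_tag above 0.0115 m and value of joint each of left_tag, middle_tag below 0.006 m)) and value of joint each of spring_p, spring_q, spring_r below 0.001 m); the robot touches nothing.
It fails at once if a tag that does not belong to the softest mount is pushed down by 6 mm or more ((not (horizontal distance between core_p and left_pad below 0.02 m) and value of joint left_tag above 0.006 m) or (not (horizontal distance between core_p and middle_pad below 0.02 m) and value of joint middle_tag above 0.006 m) or (not (horizontal distance between core_p and right_pad below 0.02 m) and value of joint right_tag above 0.006 m)).
It fails at once if a pad or tag is pulled up by more than 4 mm (value of joint any of left_tag, middle_tag, right_tag, spring_p, spring_q, spring_r below -0.004 m).
It fails at once if another thing on the bench is lifted or moved by more than 30 mm (distance of any of spacer, nut, wrench, grease, drill, carton, screwdriver from where it was at the start of the episode above 0.03 m).
It also fails if it takes over 51 s, if anything falls off the work surface, if the arm or the gripper's body presses on something with over 40 N, if the wrist force passes 120 N, or if a joint passes its speed limit or range.

### The arm

A 7-joint arm with a two-finger parallel gripper is mounted at the origin on the work surface. World frame = base frame: x ahead of the robot, y to its left, z up, the work surface at z = 0. Lengths are in mm, angles in rad, forces in N, time in s.
With the tool pointing down it reaches from about 425 to 950 mm from the base axis. Payload 16.7 kg.
Tool frame: the origin (TCP) lies between the finger pads; the fingertips stand 19 mm ahead of it and the grasp point (between the pads) is the TCP; x points along the fingers, y is the direction in which the jaws open and shut, and the axes are right-handed (so a half turn about x gives the same grasp; the last joint's range is limited). The gripper opens to 94 mm and grips with 3 to 60 N. Pads are 16 mm wide; open, the fingers measure 119 mm over their backs; the gripper's body (75 mm by 177 mm) begins 78 mm behind the grasp point.
Start: joints at [1.044, 0.426, 0.074, 1.606, -0.034, 1.111, -0.067], TCP at [248.331, -627.619, 204.067] pointing down, gripper open.
Joint ranges: [-2.85, 2.85], [-0.5, 2.14], [-1.23, 1.37], [0.21, 2.46], [-1.02, 4.16], [0.16, 2.05], [-2.73, 2.73]. Speed limits (rad/s): [1.89, 1.89, 2.39, 2.39, 3.01, 3.01, 3.01].

### API

Orientations are given as a unit quaternion [x, y, z, w].
In Python, from bench import arm, gripper_to, vision, job, current_time_s, current_qpos, current_dq, current_tau, current_eef_pos, current_tcp_rot, current_contact_force, current_moment, current_gripper_width gives the robot as it stands. Calls block until the motion is done:
- arm.move_ptp(position, orientation): joint-space move of the TCP to a pose.
- arm.movel(position, max_speed=150, frame=None, guard=None): straight line of the TCP; frame=None keeps the orientation; max_speed is the mean speed in mm/s. With guard (N) it stops when the force on the tool has changed by that much, and returns True; else False.
- arm.movej(angles): joint-space move.
- gripper_to(opening, f_grip=None): finger opening in mm; f_grip is the grip in N (None keeps the last); returns when the fingers have stopped.
- arm.hold(seconds).
- arm.solve_ik(position, orientation): joint angles nearest the present ones, or None.
- vision.read_camera(name): name is "scene" or "top" or "wrist"; returns a dict with "pixels" (420x560x3 uint8, red, green, blue), "fx", "fy", "cx", "cy" (pixels), "dist" ([k1, k2, p1, p2, k3] as OpenCV has them; the pictures are not rectified), "pose" (4x4, takes a point from camera to world coordinates). Camera axes: x right, y up, looking along -z (the intrinsics and any distortion apply to the point x, -y, -z); pixel columns grow to the right and rows downward; lengths in mm; the calibration is good to about 2 mm. A picture is of the moment at which its call begins. There is no depth.
A pose or a line that the arm cannot do raises arm.Unreachable and nothing moves.
- job.finish_job(): hands the job in, once; it reports no verdict.
Readings, each from a call of its own:
- current_time_s(): time.
- current_qpos(): joint angles.
- current_dq(): joint speeds.
- current_tau(): joint torques, N m.
- current_eef_pos(): TCP position.
- current_tcp_rot(): TCP orientation.
- current_contact_force(): force on the tool from outside, world axes, zero at the start.
- current_moment(): the same for the moment, N m.
- current_gripper_width(): finger opening in mm.
Only numpy, scipy, OpenCV 4.12 (cv2) and the standard library are available. Lean on these libraries where they do the work, as an engineer would, in place of code of your own. Each camera call takes 0.05 s, during which the arm holds its last target. There are 200 camera calls.

## Working session

There is one attempt and no reset: what is moved stays moved. The work goes in short steps, each a Python script; the robot and the scene stay as the last script left them, time stands still between calls to the robot, and variables do not carry over. Pictures are saved under pics/ and viewed, about 8 in all and at most 12, crops included, and the job is handed in when it is done.

```bash
mkdir -p pics; python3 - <<'E'
from bench import *
import cv2,numpy as np
for n in("top","scene"):
    d=vision.read_camera(n); cv2.imwrite(f"pics/{n}0.png",d["pixels"][:,:,::-1])
    print(n,d["fx"],d["fy"],d["cx"],d["cy"],d["dist"],np.round(d["pose"],3).tolist())
print(current_time_s(),current_tcp_rot(),current_gripper_width())
E
```

```text
top 451.94601079850344 451.94601079850344 278.73304812755555 207.74785529871576 [0.02092541 0.         0.         0.         0.        ] [[0.007, 0.986, -0.165, 392.714], [-1.0, 0.011, 0.018, 8.598], [0.019, 0.165, 0.986, 1037.026], [0.0, 0.0, 0.0, 1.0]]
scene 400.68416132791924 400.68416132791924 272.4865071300923 207.00278178570943 [0.02771445 0.         0.         0.         0.        ] [[0.871, -0.405, 0.278, 709.317], [0.491, 0.722, -0.488, -346.197], [-0.003, 0.562, 0.827, 627.958], [0.0, 0.0, 0.0, 1.0]]
0.1 [-0.69449754 -0.13281137  0.69469823 -0.13201768] 94.16209369568143
```

View pics/top0.png

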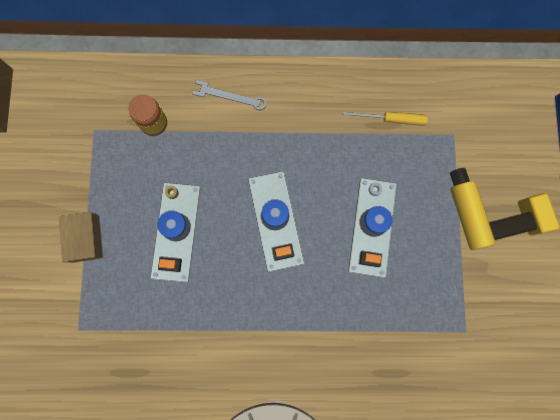

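View pics/scene0.png

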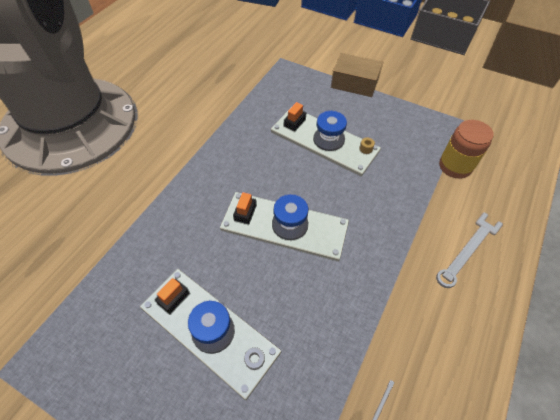

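Top view: pads at about (172,224), (275,214), (378,220), tags at (168,264), (284,252), (371,258). The scene view agrees, with left nearest the carton. I'll get the centroids by colour and cross-check the two cameras.

```bash
cat > h.py <<'E'
from bench import *
import cv2,numpy as np
def ray(d,px,z):
    K=np.array([[d["fx"],0,d["cx"]],[0,d["fy"],d["cy"]],[0,0,1]])
    u=cv2.undistortPoints(np.array([[px]],float),K,np.array(d["dist"],float))[0,0]
    P=np.array(d["pose"]); r=P[:3,:3]@[u[0],-u[1],-1]; o=P[:3,3]
    return o+r*(z-o[2])/r[2]
def blobs(d,lo,hi,amin):
    m=cv2.inRange(cv2.cvtColor(d["pixels"],cv2.COLOR_RGB2HSV),lo,hi)
    m=cv2.morphologyEx(m,cv2.MORPH_CLOSE,np.ones((9,9),np.uint8))
    n,l,s,c=cv2.connectedComponentsWithStats(m)
    return [(c[i],s[i]) for i in range(1,n) if s[i,4]>amin]
E
python3 - <<'E'
from h import *
for n in("top","scene"):
    d=vision.read_camera(n)
    for nm,lo,hi,z in(("pad",(105,180,110),(125,255,255),66),("tag",(5,200,190),(14,255,255),54.5)):
        for c,s in blobs(d,lo,hi,60):
            print(n,nm,c.round(1),s,ray(d,c,z).round(1))
E
```

```text
top pad [165.2 218.6] [159 212  15  17 117] [528.8 235.6  66. ]
scene pad [331.7 121.6] [318 112  28  20 326] [522.6 220.2  66. ]
scene pad [291.  208.8] [275 196  32  28 541] [549.8  -2.6  66. ]
```

```bash
python3 - <<'E'
from h import *
d=vision.read_camera("top")["pixels"]
im=[cv2.resize(d[190:290,x:x+66],None,fx=4,fy=4,interpolation=cv2.INTER_CUBIC) for x in(140,245,345)]
cv2.imwrite("pics/c.png",np.hstack(im)[:,:,::-1])
h=cv2.cvtColor(d,cv2.COLOR_RGB2HSV)
for p in[(166,218),(168,232),(182,226),(270,205),(268,219),(284,220),(372,212),(386,226),(165,264),(284,252),(371,258)]:print(p,h[p[1],p[0]])
E
```

```text
(166, 218) [111 178 172]
(168, 232) [110 174 179]
(182, 226) [110 172 182]
(270, 205) [110 174 177]
(268, 219) [110 171 185]
(284, 220) [110 171 186]
(372, 212) [110 175 176]
(386, 226) [110 172 181]
(165, 264) [ 14 177 218]
(284, 252) [ 15 170 218]
(371, 258) [ 14 173 217]
```

View pics/c.png

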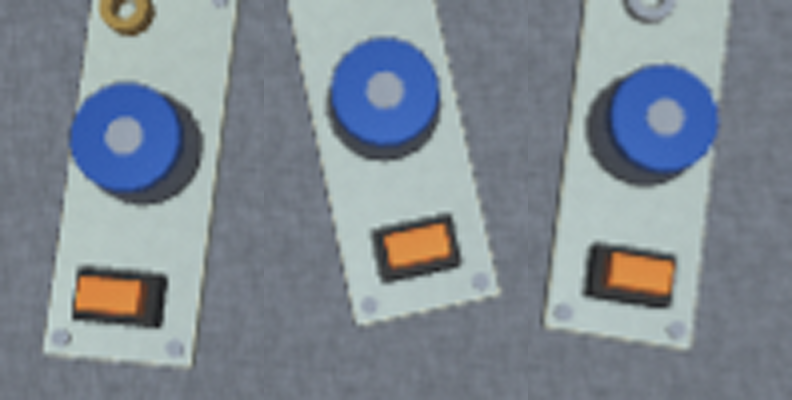

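Crop: disc centres at about (171,224), (275,213), (379,219). Tag tops at about (167,264), (283.5,251), (373,258.5).

```bash
cat >> h.py <<'E'
from scipy.spatial.transform import Rotation as Ro
PX={"left":((171.1,223.8),(166.8,263.6)),"middle":((275,212.6),(283.3,250.8)),"right":((378.8,219),(372.8,258.2))}
def quat(a,s=1):  # tool down, jaws along world direction at angle a (rad) from +y
    x=np.array([0,0,-1.]); y=s*np.array([-np.sin(a),np.cos(a),0]); return Ro.from_matrix(np.c_[x,y,np.cross(x,y)]).as_quat()
E
python3 - <<'E'
from h import *
import json
d=vision.read_camera("top"); out={}
for k,(p,t) in PX.items():
    P,T=ray(d,p,66),ray(d,t,54.5); v=P-T
    out[k]=[*P[:2],*T[:2],float(np.arctan2(v[1],v[0]))]
    print(k,P.round(1),T.round(1),"dist",np.hypot(*v[:2]).round(1),out[k][4])
json.dump(out,open("pos.json","w"))
print(Ro.from_quat(current_tcp_rot()).as_matrix().round(2), current_contact_force())
for s in(1,-1):
  for k,o in out.items():
    for (x,y,z) in((o[0],o[1],160),(o[2],o[3],60)):
      q=arm.solve_ik([x,y,z],quat(o[4],s)); print(s,k,None if q is None else np.round(q,2))
E
```

```text
left [517.6 222.6  66. ] [433.  230.2  54.5] dist 85.0 -0.0899011430498137
middle [544.4  -0.9  66. ] [462.5 -19.8  54.5] dist 84.0 0.22637343116805428
right [ 532.6 -227.    66. ] [ 448.2 -214.2   54.5] dist 85.4 -0.1507812374670457
[[-0.    0.37 -0.93]
 [ 0.   -0.93 -0.37]
 [-1.   -0.   -0.  ]] [ 0.34543987 -0.20458532  0.21858572]
1 left [ 0.33  0.51 -1.1   1.86  0.51  1.1   0.52]
1 left [ 0.32  0.61 -1.18  2.09  0.71  0.93  0.22]
1 middle [ 0.54  0.36 -0.79  1.91  0.3   1.    1.41]
1 middle [ 0.6   0.39 -0.81  2.16  0.41  0.75  1.32]
1 right [ 0.75  0.37 -0.57  1.84  0.23  1.    1.51]
1 right [ 0.79  0.38 -0.56  2.1   0.3   0.74  1.46]
-1 left [ 0.09  0.38 -0.76  1.87  0.31  1.01 -2.46]
-1 left [ 0.1   0.45 -0.86  2.1   0.48  0.8  -2.72]
-1 middle [ 0.22  0.29 -0.4   1.92  0.14  0.96 -1.59]
-1 middle [ 0.23  0.31 -0.38  2.18  0.18  0.69 -1.61]
-1 right [ 0.34  0.32 -0.06  1.87  0.02  0.96 -1.45]
-1 right [ 0.37  0.33 -0.06  2.12  0.03  0.69 -1.44]
```

All three pad–tag distances come out at 84–85 mm, as specified. Moving above the left pad.

```bash
python3 - <<'E'
from h import *
import json
o=json.load(open("pos.json"))["left"]
gripper_to(0,10)
arm.move_ptp([o[0],o[1],150],quat(o[4]))
print(current_time_s(),current_eef_pos(),np.round(current_qpos(),2),current_gripper_width(),current_contact_force())
d=vision.read_camera("wrist"); e=vision.read_camera("scene")
cv2.imwrite("pics/w1.png",np.vstack([d["pixels"],])[:,:,::-1]); cv2.imwrite("pics/s1.png",cv2.resize(e["pixels"][40:220,220:460],None,fx=3,fy=3)[:,:,::-1])
E
```

```text
4.8417 [518.02111883 221.85025667 149.89893466] [ 0.33  0.53 -1.11  1.86  0.54  1.09  0.49] 0.36427496258908765 [ 0.52039183 -0.53216482  0.48650156]
```

View pics/w1.png

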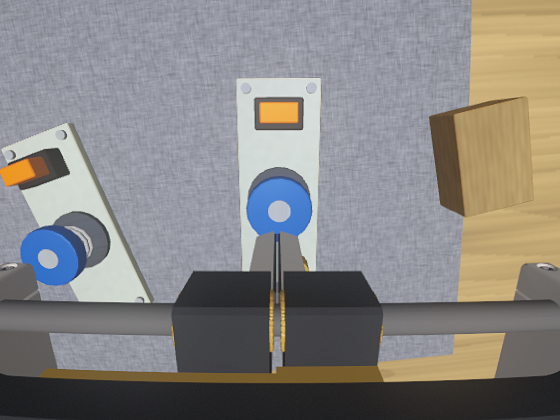

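View pics/s1.png

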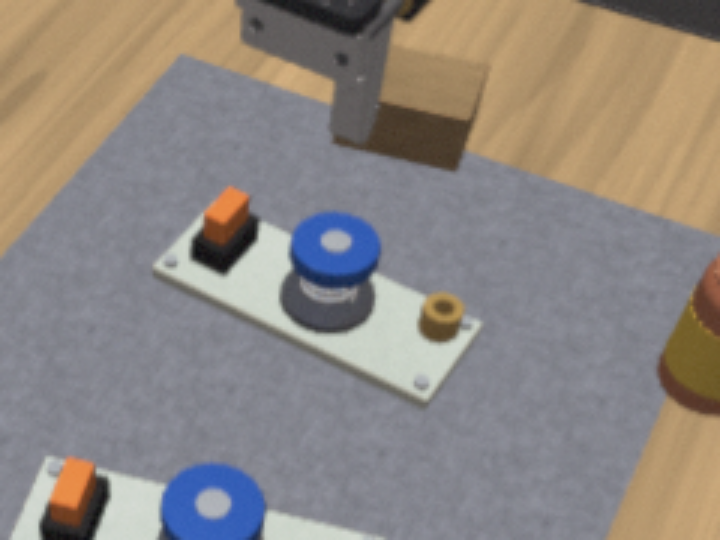

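The wrist view shows the left pad at (279,211), centred ahead of the fingers, and its tag at (279,112). The scene crop shows the tag standing well proud of its holder, so a flat push will work. Next I cross-check the position, then press all three pads.

```bash
python3 - <<'E'
from h import *
import json
D=json.load(open("pos.json"))
d=vision.read_camera("wrist"); a=ray(d,(279,211),66); b=ray(d,(279,112),54.5); print(a,b)
assert np.hypot(*(a[:2]-D["left"][:2]))<8
f=lambda: np.mean([(arm.hold(.03),current_contact_force())[1][2] for _ in range(5)])
for k in("left","middle","right"):
    x,y,_,_,an=D[k]
    if k!="left": arm.move_ptp([x,y,125],quat(an))
    arm.movel([x,y,90],120); arm.hold(.2); z0=f(); r=[]
    for t in(62,59):
        g=arm.movel([x,y,t+19],25,guard=15); arm.hold(.2); r.append((g,round(current_eef_pos()[2]-19,2),round(f()-z0,2)))
    arm.movel([x,y,125],120)
    print(k,r,round(z0,2),current_time_s())
E
```

```text
[519.41043704 223.99754825  66.        ] [434.14986744 231.74069279  54.5       ]
left [(False, np.float64(62.09), np.float64(-0.18)), (False, np.float64(59.02), np.float64(-0.1))] 0.12 8.0583
middle [(False, np.float64(62.1), np.float64(0.01)), (False, np.float64(59.01), np.float64(0.24))] -0.2 11.8167
right [(False, np.float64(62.08), np.float64(0.04)), (False, np.float64(59.02), np.float64(-0.44))] 0.23 15.5833
```

No force was felt at a nominal 7 mm depth, so something disagrees. I'll look while pressing the left pad.

```bash
python3 - <<'E'
from h import *
import json
x,y,_,_,an=json.load(open("pos.json"))["left"]
arm.move_ptp([x,y,110],quat(an)); arm.movel([x,y,78],100); arm.hold(.3)
print(current_eef_pos(),current_contact_force(),current_moment(),np.round(current_tau(),1),current_time_s())
e=vision.read_camera("scene")
cv2.imwrite("pics/s2.png",cv2.resize(e["pixels"][60:180,250:410],None,fx=5,fy=5,interpolation=cv2.INTER_CUBIC)[:,:,::-1])
E
```

```text
[517.83965374 222.65118814  78.34115589] [-0.6006943   0.67339744 -0.81594484] [ 0.06311245 -0.14928526 -0.01159868] [ -0.1 -80.9 -22.4 -33.7  -0.    0.    0. ] 18.0
```

View pics/s2.png

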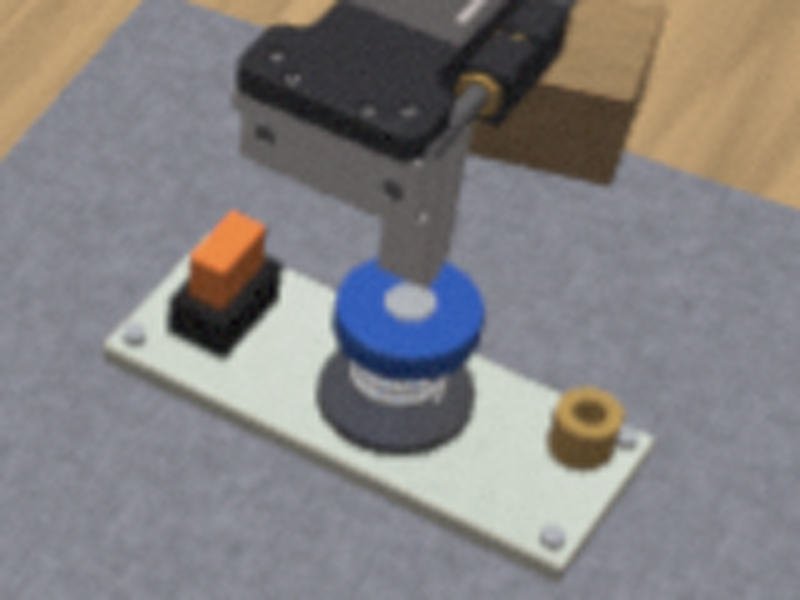

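The fingertip is still about 8 mm above the pad cap, so the tips reach less far ahead of the TCP than stated. I'll press by feel, in 2 mm steps until a clear force builds, and log force against depth.

```bash
cat >> h.py <<'E'
def fz(n=8): return np.mean([(arm.hold(.02),current_contact_force())[1][2] for _ in range(n)])
def press(x,y,ztop,zmin,fstop,step=2.):
    arm.movel([x,y,ztop],120); arm.hold(.15); z0=fz(); r=[]; z=ztop
    while z>zmin:
        z-=step; g=arm.movel([x,y,z],25,guard=15); F=fz()-z0
        r.append((round(float(current_eef_pos()[2]),1),round(float(F),2)))
        if g or F>fstop: break
    return r
E
python3 - <<'E'
from h import *
import json
x,y,_,_,an=json.load(open("pos.json"))["left"]
r=press(x,y,80,60,3.5)
print(r,current_time_s())
e=vision.read_camera("scene")
cv2.imwrite("pics/s3.png",cv2.resize(e["pixels"][60:180,250:410],None,fx=5,fy=5,interpolation=cv2.INTER_CUBIC)[:,:,::-1])
E
```

```text
[(78.0, -0.33), (76.0, -0.38), (74.0, -0.02), (72.0, -0.14), (70.0, -0.35), (68.0, -0.24), (66.0, -0.42), (64.1, 1.02), (62.1, 3.92)] 22.0333
```

View pics/s3.png

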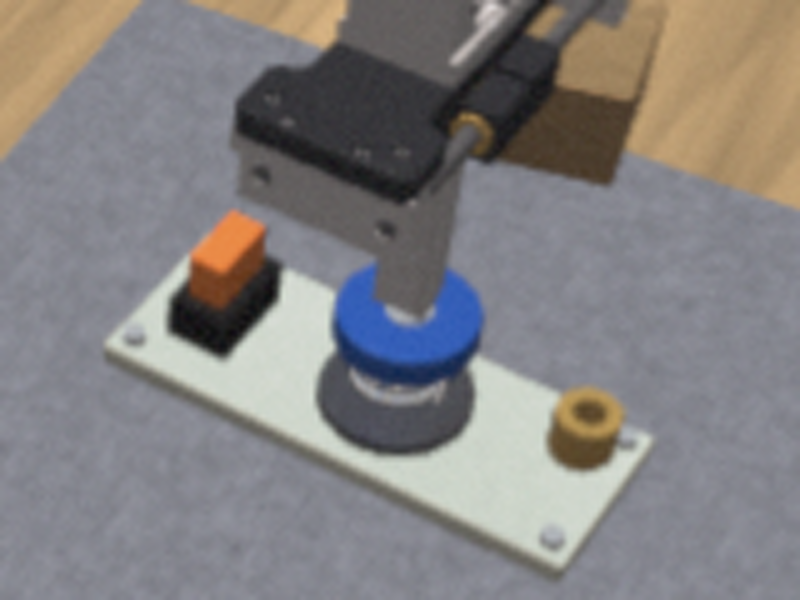

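Contact came at TCP z≈65, rising about 1.45 N/mm, and the pad visibly dipped. So the effective tip is roughly at the TCP. Left is firm. I'll finish left to the same depth, then do middle and right.

```bash
python3 - <<'E'
from h import *
import json
D=json.load(open("pos.json"))
x,y=D["left"][:2]; arm.movel([x,y,60],40,guard=15); print("left",current_eef_pos()[2],fz()); arm.movel([x,y,90],120)
for k in("middle","right"):
    x,y,_,_,an=D[k]
    arm.move_ptp([x,y,90],quat(an))
    arm.movel([x,y,70],120); arm.hold(.15); z0=fz(); r=[]
    for z in(62.,60.,58.):
        g=arm.movel([x,y,z],25,guard=15); r.append((round(float(current_eef_pos()[2]),1),round(float(fz()-z0),2)))
    arm.movel([x,y,90],120); print(k,r,current_time_s())
E
```

```text
left 60.1205836069201 6.7808648101263085
middle [(62.0, 2.73), (60.0, 4.09), (58.1, 5.98)] 26.15
right [(61.9, 1.11), (60.0, 1.92), (57.9, 2.35)] 29.4417
```

Forces at 7 mm were about 9 (extrapolated), 6.0 and 2.4 N for left, middle and right: right is clearly softest. Pushing its tag.

```bash
python3 - <<'E'
from h import *
import json
_,_,x,y,an=json.load(open("pos.json"))["right"]
arm.move_ptp([x,y,75],quat(an)); arm.movel([x,y,60],100); arm.hold(.15); z0=fz(5)
g=arm.movel([x,y,36],25,guard=14); print(g,current_eef_pos(),fz(5)-z0)
arm.movel([x,y,110],120); arm.movel([x,y,190],150)
e=vision.read_camera("scene"); t=vision.read_camera("top")
cv2.imwrite("pics/s4.png",cv2.resize(e["pixels"],None,fx=1.4,fy=1.4)[:,:,::-1])
print(current_time_s(),current_contact_force())
E
```

```text
True [ 448.44665124 -214.38007953   39.72499404] 16.294015162936127
32.8 [-0.38036997 -0.04979633 -1.07166514]
```

View pics/s4.png

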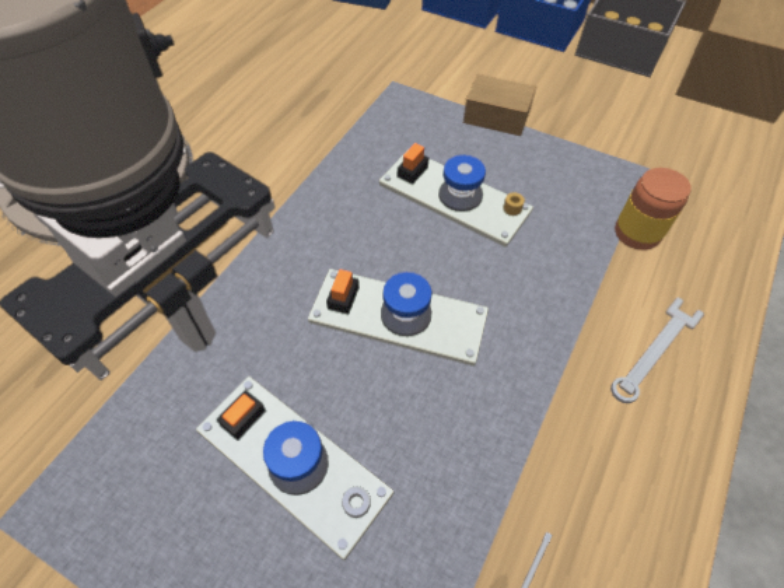

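The right tag at (241,412) is down close to its holder. The other two tags are up, all pads are up, the bystanders are in place and the gripper is clear. Stopping at TCP 39.7 mm matches the 41 mm stop.

```bash
python3 -c "
from bench import *
print(job.finish_job())"
```

```text
the job is handed in; nothing more can be done
None
```

I pressed the pads left, middle, right, found the right mount softest, pushed its tag fully down, and handed the job in at about 33 s of the 51 s allowed.

| Pad | Force at about 5 mm | Force at about 7 mm |
|---|---|---|
| Left | about 6.8 N | not measured |
| Middle | 4.1 N | 6.0 N |
| Right | 1.9 N | 2.4 N |

**Last checks:** The right tag met a hard stop (over 14 N) at TCP height 39.7 mm, which matches its 41 mm fully-down height. The last picture shows the right tag down, the other two up, all pads up, the spacer, nut and the other bystanders in view in place, and the gripper clear. The drill was not in that view.

**What disagreed:** My first round of presses never touched the pads. With the gripper closed, the pads were first touched at TCP height about 65 mm, so the fingertips are level with the TCP rather than 19 mm ahead of it as stated. I redid all three presses in order by feel.

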